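# Hang the dark mallet on the spring-lift hook

### The job

Take the spring-lift hook by its red grip, slide it to the dark brown mallet, pull it down against its spring and hook it into that mallet's hanging loop while the mallet still stands on the board. Let the spring raise the hook fully up again, so that the mallet hangs still from it, clear of the board, and let go. Leave the pale mallet where it stands and do not tip either mallet over.

Things in the scene. Friction and masses are not known exactly. Their poses are not given: they have to be found in the camera images.
- hook (a point): Steel hook, a J of 7 mm rod; point: middle of its seat, rod centre. z up; y along the rail, to the robot's left; x away from the robot. Shank at y -22 mm; upturned tip at y +22, top 17 mm above the point: it enters a loop moving in +y. Only moves along y (friction 1.5 N, 240 mm either side of the rail's middle) and 60 mm down. Point is 224 mm over the table when up; enter a loop at 164 to 174 mm.
- grip (a point): Middle of the hook's upright red grip, a cylinder 24 mm in diameter and 52 mm long, 80 mm straight above the hook point; free above and around. Under it a steel disc 56 mm wide, top 27 mm below this point; an arm leads from it in +x to the rail, trolley 130 mm behind. A damped spring pulls it up: 9 N at the top, 11.5 N when 60 mm down, 6 N more if moved at 0.1 m/s. Raised, it passes over the mallets.
- dark_mallet: Dark brown turned mallet to hang, 0.2-0.4 kg, on its 74 mm head on a 12 mm board under the hook's path, within 8 mm of its line. Origin: centre of underside, z up. Handle 28 mm, its end at z 142. On it a loop of 6 mm steel rod in the x-z plane, centred: opening 46 mm wide to z 168, arched, inner top z 186, outer 192; it faces along y, within 10 degrees of the hook's y. Hung, it clears the board by 30 mm.
- pale_mallet: Bystander: a turned mallet of pale wood, same shape, size and loop, standing on the same board 120 mm or more from the dark one along the rail, on either side. Origin: centre of the underside of its head, z up.
Mind the look-alikes: they are no part of the job. What is shaped like the dark_mallet but turquoise is not meant.

How it is judged:
By the outcome, as a careful person would: the job done as asked, in the order asked, and still so for the second after the job is handed in, with the robot touching nothing.
It also fails if it takes over 43 s, if anything falls off the work surface, if the arm or the gripper's body presses on something with over 40 N, if the wrist force passes 120 N, or if a joint passes its speed limit or range.

### The arm

A 7-joint arm with a two-finger parallel gripper is mounted at the origin on the work surface. World frame = base frame: x ahead of the robot, y to its left, z up, the work surface at z = 0. Lengths are in m, angles in degrees, forces in N, time in s.
With the tool pointing down it reaches from about 0.425 to 0.875 m from the base axis. Payload 4.7 kg.
Tool frame: the origin (TCP) lies on the centre line of the jaws, within the pads' length; the fingertips stand env.nose_length ahead of it and the grasp point (between the pads) lies 8 mm behind it (env.nose_length is the distance from the TCP to the fingertips, in m); y points along the fingers, z is the direction in which the jaws open and shut, and the axes are right-handed (so a half turn about y gives the same grasp; the last joint's range is limited). The gripper opens to 87 mm and grips with 3 to 60 N. Pads are 19 mm wide; open, the fingers measure 117 mm over their backs; the gripper's body (75 mm by 190 mm) begins 51 mm behind the grasp point.
Start: joints at [64.922, 18.392, -4.016, 83.108, 1.295, 78.541, -3.26], TCP at [0.284, -0.585, 0.234] pointing down, gripper open.
Joint ranges: [-163.93, 163.93], [-17.29, 119.83], [-79.2, 71.16], [3.27, 140.29], [-89.18, 269.18], [5.43, 117.66], [-154.24, 154.24]. Speed limits (degrees/s): [147.25, 147.25, 180, 180, 180, 180, 180].

### API

Orientations are given as [roll, pitch, yaw] about the fixed x, y, z axes, in that order (R = Rz(yaw) Ry(pitch) Rx(roll)).
In Python, from cell import env, read_camera, camera_info, job, models gives the robot as it stands.
- The arm moves only by the tool move_arm, never from a script. Its argument "moves" is a list of rows, each a list of 6 numbers: the shift along the tool's x, y, z in mm, then the turn, a rotation vector about the tool's x, y, z in degrees. In form: [[x, y, z, ax, ay, az], ...]. A call has 1 to 20 rows; each row is the pose to reach, as a shift and turn from the pose commanded when the call began, along the tool's axes at that moment; what a row does not reach only later rows make up. A row lasts 1/12 s, in which the tool goes at most 41.7 mm and 7.16 degrees, less where a joint would pass 70% of its speed; a pose out of reach is approached as far as the arm can. A call with a gripper value outside its range is refused whole. "claw" is the finger opening in mm, from 0 to 87, set as the call begins (left out, the last holds). The fingers move at their own pace and stop on an object; "newtons" is the grip in N (left out, the last holds). Time passes only in rows, so rows that repeat a pose let the fingers close. It gives the time, the measured TCP pose, the force and the opening at its end, in the units of the state.
- env.get_obs(): the state, without advancing time (a new reading comes with each control period).
- read_camera(name): name is "side" or "top" or "wrist"; returns (picture, depth): 400x640x3 uint8, red, green, blue; 400x640 float32, m along the optical axis (not along the pixel's ray), 0 where there is no reading.
- camera_info(name): a dict with "fx", "fy", "cx", "cy" (pixels), "distortion" ([k1, k2, p1, p2, k3] as OpenCV has them; the pictures are not rectified), "R" (3x3) and "t" (3): a world point X has camera coordinates R X + t. Camera axes: x right, y down, z forward; pixel columns grow to the right and rows downward; lengths in m; the calibration is good to about 2 mm. A picture is of the moment at which its call begins: read the wrist's pose just before it. camera_info takes no time and is no camera call; for the wrist camera it gives the pose at the moment of the call.
- job.sign_off(): hands the job in, once; it reports no verdict.
Trained networks look in the newest picture that a camera, given by its name, has taken for a name from the list of things; names that differ only in an ending like _2 or _b are one class to them, and where a whole thing is asked for, a point or a joint stands for the part that bears it (a point fixed in the world has none). Each returns a list of dicts, best first, with "score" (0 to 1); they miss things now and then, are a little off and sometimes report something else, mostly with a low value. They report only what shows in the picture. A call takes as long as a camera call. They do not tell look-alikes from the thing itself.
- models.spot_in(target, camera): "point" ([x, y, z] in m, in world coordinates, good to about 4 mm: the middle of the surface that is visible of it).
- models.cut_out(target, camera): "mask" (400x640 bool, what is visible of it).
The state is a dict: "time_s": time; "qpos": joint angles; "joint_velocities": joint speeds; "effort": joint torques, N m; "tool_pos": TCP position; "tool_rot": TCP orientation; "force": force on the tool from outside, world axes, zero at the start; "wrist_torque": the same for the moment, N m; "grip_width": finger opening in m.
Only numpy, scipy, OpenCV 4.12 (cv2) and the standard library are available. Lean on these libraries where they do the work, as an engineer would, in place of code of your own. Each camera call takes 0.05 s, during which the arm holds its last target.

## Working session

There is one attempt and no reset: what is moved stays moved. The work goes in short steps, Python scripts to look and compute and a tool call to move; the robot and the scene stay as the last step left them, time stands still between calls to the robot, and variables do not carry over. Pictures are saved under pics/ and viewed, and the job is handed in when it is done.

Besides the shell and the picture viewer there is one more tool, called after ">>>" as a command line: name --pt "numbers of a row" for each row, then --argument value for the rest. move_arm: Moves the arm, as the interface text tells. Its arguments: {"type":"object","properties":{"moves":{"type":"array","items":{"type":"array","items":{"type":"number"}}},"claw":{"type":"number"},"newtons":{"type":"number"}},"required":["moves"]}

```bash
mkdir -p pics; ls
cat > h.py <<'E'
from cell import env, read_camera, camera_info, job, models
import numpy as np, cv2
np.set_printoptions(precision=4,suppress=True)
def save(n,p): cv2.imwrite('pics/'+p+'.png',cv2.cvtColor(n,cv2.COLOR_RGB2BGR))
def cloud(cam,d,ci=None):
    c=ci or camera_info(cam); K=np.array([[c['fx'],0,c['cx']],[0,c['fy'],c['cy']],[0,0,1]])
    v,u=np.mgrid[0:400,0:640]
    p=cv2.undistortPointsIter(np.stack([u,v],-1).reshape(-1,1,2).astype(np.float64),K,np.array(c['distortion'],float),None,None,(3,40,1e-6)).reshape(400,640,2)
    X=np.dstack([p[...,0]*d,p[...,1]*d,d])
    return (X-np.array(c['t']))@np.array(c['R'])
E
python3 - <<'E'
from h import *
o=env.get_obs();print({k:o[k] for k in('time_s','tool_pos','tool_rot','force','grip_width')},env.nose_length)
for c in('side','top'):
    p,d=read_camera(c);save(p,c+'0');np.savez(c+'0.npz',p=p,d=d)
    for t in('grip','hook','dark_mallet','pale_mallet'):
        print(c,t,[(np.round(r['point'],4),round(r['score'],2)) for r in models.spot_in(t,c)])
E
```

```text
pics
{'time_s': 0.0, 'tool_pos': array([ 0.2835, -0.5843,  0.2325]), 'tool_rot': array([ -90.1073,   -0.0064, -154.1128]), 'force': array([-0.3136,  0.1722,  0.1804]), 'grip_width': 0.08709348546105379} 0.011
side grip [(array([0.5352, 0.1051, 0.2767]), 0.63)]
side hook [(array([0.5384, 0.1039, 0.2799]), 0.73)]
side dark_mallet [(array([ 0.84  , -0.2295,  0.0798]), 0.93), (array([ 0.5695, -0.2108,  0.0747]), 0.92), (array([ 0.3973, -0.1183,  0.0768]), 0.64)]
side pale_mallet [(array([0.5495, 0.0246, 0.0694]), 0.92)]
top grip []
top hook [(array([0.5649, 0.1187, 0.2776]), 0.78), (array([0.5244, 0.0317, 0.0936]), 0.24)]
top dark_mallet [(array([ 0.3865, -0.0969,  0.0799]), 0.89), (array([ 0.54  , -0.1973,  0.0928]), 0.71), (array([ 0.82  , -0.2077,  0.0804]), 0.61)]
top pale_mallet [(array([0.5255, 0.0304, 0.0944]), 0.88)]
```

View pics/side0.png

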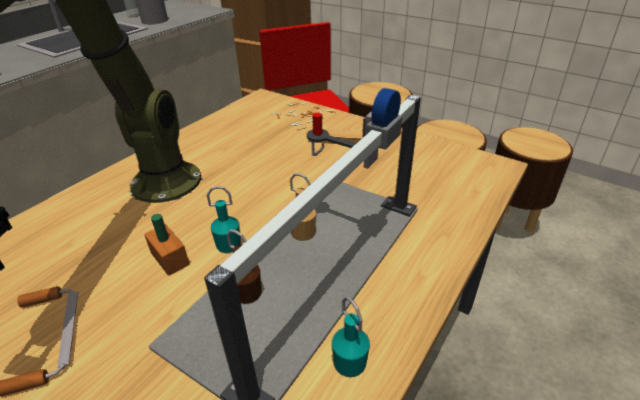

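View pics/top0.png

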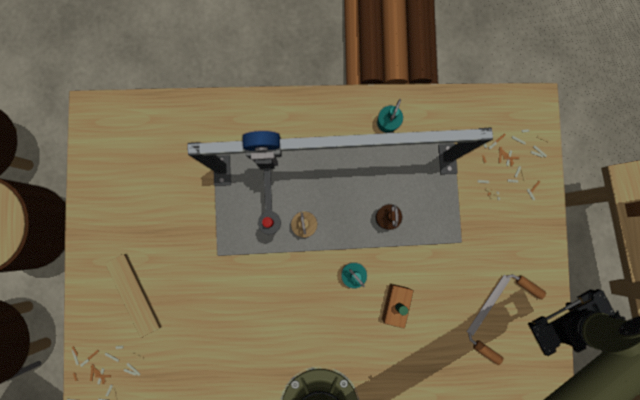

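Run:
```python
from h import *
print(env.get_obs()['time_s'])
for c in('top','side'):
    z=np.load(c+'0.npz');X=cloud(c,z['d']);p=z['p'].astype(int);ok=z['d']>0
    # rail/board
    red=ok&(p[...,0]>110)&(p[...,1]<50)&(p[...,2]<50)&(X[...,2]>.2)&(abs(X[...,0]-.54)<.1)
    q=X[red];print(c,'red',len(q),q.mean(0),q.min(0),q.max(0))
    for n,(x,y) in dict(dark=(.55,-.2),pale=(.53,.03)).items():
        for lo,hi in((.03,.09),(.1,.145),(.155,.17),(.17,.215)):
            m=ok&(np.hypot(X[...,0]-x,X[...,1]-y)<.07)&(X[...,2]>lo)&(X[...,2]<hi)
            q=X[m]
            if len(q): print(c,n,lo,len(q),q.mean(0),np.percentile(q,[3,97],axis=0).ravel())
    # rail: grey bar
    m=ok&(X[...,2]>.3)&(X[...,0]>.6)&(X[...,0]<.8)&(abs(X[...,1])<.4)
    q=X[m]; 
    for a in np.arange(-.4,.4,.1):
        s=q[(q[:,1]>a)&(q[:,1]<a+.1)]
        if len(s): print('rail',a,len(s),np.median(s,0))
```

```text
0.5
top red 72 [0.5277 0.1136 0.3294] [0.5175 0.1039 0.324 ] [0.5381 0.1228 0.3356]
top dark 0.03 220 [ 0.5411 -0.1969  0.0823] [ 0.5117 -0.2362  0.0413  0.5788 -0.1689  0.0898]
top dark 0.1 51 [ 0.5436 -0.1944  0.1099] [ 0.528  -0.2063  0.1002  0.5612 -0.1856  0.1392]
top dark 0.155 36 [ 0.5453 -0.2008  0.1571] [ 0.5214 -0.2061  0.1552  0.5687 -0.1926  0.1621]
top dark 0.17 59 [ 0.5441 -0.203   0.1969] [ 0.5179 -0.2063  0.1779  0.5721 -0.2003  0.206 ]
top pale 0.03 209 [0.5285 0.0352 0.0858] [0.4946 0.0011 0.0801 0.5608 0.0705 0.0897]
top pale 0.1 33 [0.5273 0.0293 0.1019] [0.5104 0.0172 0.1001 0.5458 0.0508 0.1057]
top pale 0.155 26 [0.5277 0.035  0.1571] [0.5152 0.0247 0.1552 0.5391 0.0484 0.1598]
top pale 0.17 52 [0.5275 0.0356 0.197 ] [0.5026 0.0298 0.183  0.553  0.0406 0.2069]
rail -0.4 581 [ 0.7147 -0.3544  0.3501]
rail -0.30000000000000004 522 [ 0.713  -0.2494  0.3503]
rail -0.20000000000000007 538 [ 0.7104 -0.1503  0.3501]
rail -0.10000000000000009 541 [ 0.7068 -0.0499  0.3499]
rail -1.1102230246251565e-16 738 [0.7    0.0667 0.3517]
rail 0.09999999999999987 1063 [0.6893 0.13
[... 444 characters left out ...]
70 [0.551  0.0187 0.0605] [ 0.5251 -0.0002  0.0312  0.5624  0.0501  0.0876]
side pale 0.1 4 [0.5199 0.0233 0.14  ] [0.5184 0.0223 0.1363 0.5227 0.0245 0.1418]
side pale 0.155 21 [0.5144 0.0299 0.159 ] [0.5008 0.0233 0.1551 0.5328 0.0421 0.1679]
side pale 0.17 78 [0.5266 0.0331 0.1927] [0.5012 0.0276 0.1748 0.5524 0.0391 0.2041]
rail -0.4 1733 [ 0.7298 -0.3591  0.3485]
rail -0.30000000000000004 1135 [ 0.725  -0.2533  0.3492]
rail -0.20000000000000007 860 [ 0.7214 -0.1537  0.3491]
rail -0.10000000000000009 656 [ 0.7179 -0.0525  0.3492]
rail -1.1102230246251565e-16 1326 [0.7119 0.0805 0.3541]
rail 0.09999999999999987 714 [0.7189 0.1227 0.3715]
rail 0.19999999999999984 395 [0.7091 0.2596 0.345 ]
```

```bash
cat >> h.py <<'E'
from scipy.spatial.transform import Rotation as Ro
def rows(targets):
    o=env.get_obs();R0=Ro.from_euler('xyz',o['tool_rot'],degrees=True);p0=np.array(o['tool_pos'])
    print('now',o['time_s'],p0,o['tool_rot'],o['force'],o['grip_width'],'q7',o['qpos'])
    for x,y,z,yaw in targets:
        d=R0.inv().apply(np.array([x,y,z])-p0)*1000
        r=(R0.inv()*Ro.from_euler('xyz',[-90,0,yaw],degrees=True)).as_rotvec(degrees=True)
        print((x,y,z,yaw),np.round(d,1),np.round(r,1))
E
python3 -c "
from h import *
rows([(.42,-.40,.38,-166),(.5,-.15,.38,-178.1),(.529,.112,.385,-178.1)])"
```

```text
now 0.5 [ 0.2838 -0.5848  0.2336] [ -89.9942   -0.0016 -154.1123] [-0.6081 -0.4345 -1.2838] 0.0868745581736278 q7 [64.9228 18.3911 -4.0168 83.11    1.2941 78.5383 -3.2588]
(0.42, -0.4, 0.38, -166) [-203.3 -146.4 -106.8] [-0.  11.9  0. ]
(0.5, -0.15, 0.38, -178.1) [-384.4 -146.5 -296.7] [-0. 24.  0.]
(0.529, 0.112, 0.385, -178.1) [-524.9 -151.5 -519.8] [-0. 24.  0.]
```

>>> move_arm --pt "-20 -35 -10 0 0 0" --pt "-40 -70 -20 0 0 0" --pt "-60 -100 -30 0 3 0" --pt "-85 -125 -45 0 6 0" --pt "-112 -146 -60 0 9 0" --pt "-142 -148 -76 0 12 0" --pt "-172 -148 -91 0 15 0" --pt "-203 -148 -108 0 18 0" --pt "-229 -148 -135 0 21 0" --pt "-255 -148 -162 0 24 0" --pt "-281 -148 -189 0 24 0" --pt "-307 -148 -216 0 24 0" --pt "-333 -148 -243 0 24 0" --pt "-359 -148 -270 0 24 0" --pt "-384 -148 -297 0 24 0" --pt "-406 -148 -331 0 24 0" --pt "-428 -148 -366 0 24 0" --pt "-450 -150 -401 0 24 0" --pt "-470 -151 -433 0 24 0" --pt "-488 -151 -462 0 24 0" --claw 87

```text
time_s: 2.17
tool_pos: [0.5209, 0.0469, 0.3852]
tool_rot: [-90.0, 0.1, -178.0]
force: [1.6, -0.2, -0.1]
grip_width: 0.0869
```

```bash
python3 -c "
from h import *
rows([(.529,.112,.385,-178.1)])"
```

```text
now 2.1667 [0.5209 0.0469 0.3852] [ -89.9961    0.0807 -178.0122] [ 1.5706 -0.1961 -0.0886] 0.08691368001868834 q7 [ 23.6434   2.5132 -32.7488  84.9437   1.3748  92.8617 -97.022 ]
(0.529, 0.112, 0.385, -178.1) [-10.4   0.2 -64.8] [-0.   0.1 -0.1]
```

>>> move_arm --pt "-5 0 -32 0 0 0" --pt "-10 0 -64 0 0 0" --pt "-10 0 -64 0 0 0" --pt "-10 0 -64 0 0 0"

```text
time_s: 2.5
tool_pos: [0.5285, 0.1107, 0.3846]
tool_rot: [-90.0, 0.0, -177.8]
force: [-0.1, -0.6, -0.5]
grip_width: 0.0869
```

Run:
```python
from h import *
rows([(.529,.112,.385,-178.1),(.529,.112,.299,-178.1)])
ci=camera_info('wrist');p,d=read_camera('wrist');save(p,'w1')
X=cloud('wrist',d,ci);p=p.astype(int)
red=(d>0)&(p[...,0]>90)&(p[...,1]<60)&(p[...,2]<60)&(X[...,2]>.2)&(abs(X[...,0]-.54)<.08)
q=X[red];print(len(q));
t=q[q[:,2]>.323]; print(t.mean(0),t.min(0),t.max(0)) if len(t) else print(q.min(0),q.max(0))
m=(d>0)&(X[...,2]>.15)&(X[...,2]<.215)&(abs(X[...,0]-.54)<.05)&(X[...,1]<-.1)
print(m.sum(),X[m].mean(0) if m.any() else '')
```

```text
now 2.5 [0.5285 0.1107 0.3846] [ -90.0229    0.0037 -177.8238] [-0.0889 -0.5899 -0.5398] 0.0869279818585014 q7 [  18.9859    5.2356  -36.2492   82.6901    3.0763   93.0696 -104.8075]
(0.529, 0.112, 0.385, -178.1) [-0.5 -0.4 -1.3] [ 0.   0.3 -0. ]
(0.529, 0.112, 0.299, -178.1) [-0.5 85.6 -1.2] [ 0.   0.3 -0. ]
861
[0.5276 0.1133 0.3285] [0.5168 0.1017 0.3254] [0.5381 0.1245 0.3305]
1245 [ 0.5444 -0.2028  0.1719]
```

View pics/w1.png

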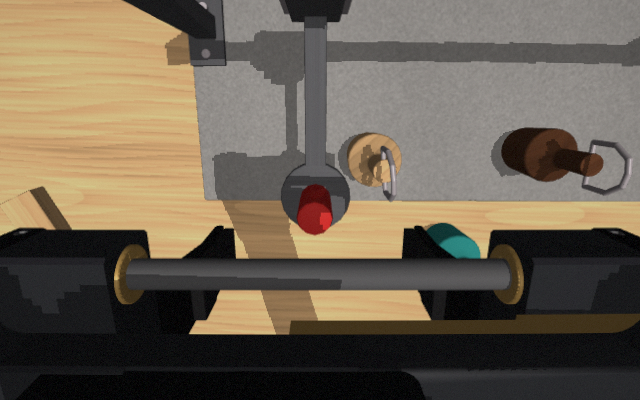

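>>> move_arm --pt "0 30 -2 0 0 0" --pt "0 60 -2 0 0 0" --pt "0 80 -2 0 0 0" --pt "0 89 -2 0 0 0" --pt "0 89 -2 0 0 0"

```text
time_s: 2.97
tool_pos: [0.528, 0.108, 0.2934]
tool_rot: [-89.9, -0.2, -178.3]
force: [0.1, 0.3, 0.6]
grip_width: 0.0871
```

>>> move_arm --pt "0 0 0 0 0 0" --pt "0 0 0 0 0 0" --pt "0 0 0 0 0 0" --pt "0 0 0 0 0 0" --pt "0 0 0 0 0 0" --pt "0 0 0 0 0 0" --pt "0 0 0 0 0 0" --pt "0 0 0 0 0 0" --claw 5 --newtons 50

```text
time_s: 3.63
tool_pos: [0.5289, 0.1103, 0.2956]
tool_rot: [-90.0, 0.0, -178.1]
force: [-0.4, -0.0, 0.4]
grip_width: 0.0418
```

Run:
```python
from h import *
rows([(.538,-.18,.295,-178.1),(.5405,-.26,.295,-178.1)])
p,d=read_camera('side');save(p,'s2')
```

```text
now 3.6333 [0.5289 0.1103 0.2956] [ -89.9951    0.0062 -178.1056] [-0.4036 -0.0094  0.3869] 0.04181071753234469 q7 [  19.2478    5.7561  -36.2129   92.192     3.4277   83.1657 -105.3409]
(0.538, -0.18, 0.295, -178.1) [  0.5   0.6 290.4] [-0. -0. -0.]
(0.5405, -0.26, 0.295, -178.1) [  0.7   0.6 370.4] [-0. -0. -0.]
```

View pics/s2.png

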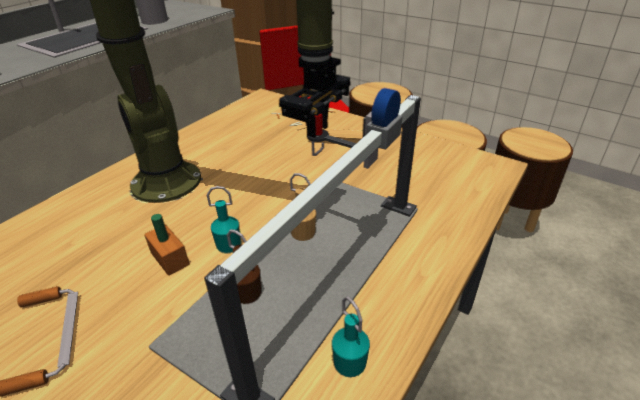

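>>> move_arm --pt "0 0 0 0 0 0" --pt "0 0 0 0 0 0" --pt "0 0 0 0 0 0" --pt "0 0 0 0 0 0" --pt "0 0 0 0 0 0" --pt "0 0 0 0 0 0" --pt "0 0 0 0 0 0"

```text
time_s: 4.27
tool_pos: [0.5289, 0.1104, 0.2955]
tool_rot: [-90.0, -0.0, -178.1]
force: [0.3, 0.8, -0.7]
grip_width: 0.0233
```

>>> move_arm --pt "0 0 8 0 0 0" --pt "0 0 20 0 0 0" --pt "0 0 36 0 0 0" --pt "0 0 53 0 0 0" --pt "0 0 70 0 0 0" --pt "0 0 87 0 0 0" --pt "0 0 104 0 0 0" --pt "0 0 121 0 0 0" --pt "0 0 138 0 0 0" --pt "0 0 155 0 0 0" --pt "0 0 172 0 0 0" --pt "0 0 189 0 0 0" --pt "0 0 206 0 0 0" --pt "0 0 223 0 0 0" --pt "0 0 240 0 0 0" --pt "0 0 257 0 0 0" --pt "0 0 270 0 0 0" --pt "0 0 280 0 0 0" --pt "0 0 284 0 0 0" --pt "0 0 284 0 0 0"

```text
time_s: 5.93
tool_pos: [0.5388, -0.1765, 0.2955]
tool_rot: [-89.9, 0.1, -178.3]
force: [4.7, -1.1, -2.7]
grip_width: 0.023
```

Run:
```python
from h import *
rows([(.5405,-.26,.295,-178.1)])
p,d=read_camera('side');save(p,'s3')
```

```text
now 5.9333 [ 0.5388 -0.1765  0.2955] [ -89.9095    0.1106 -178.2694] [ 4.6642 -1.0808 -2.6786] 0.02299935032569551 q7 [ 36.0973   8.0619 -23.0043  89.171    3.2227  83.2809 -75.3428]
(0.5405, -0.26, 0.295, -178.1) [ 0.8  0.7 83.5] [-0.1 -0.2 -0.1]
```

View pics/s3.png

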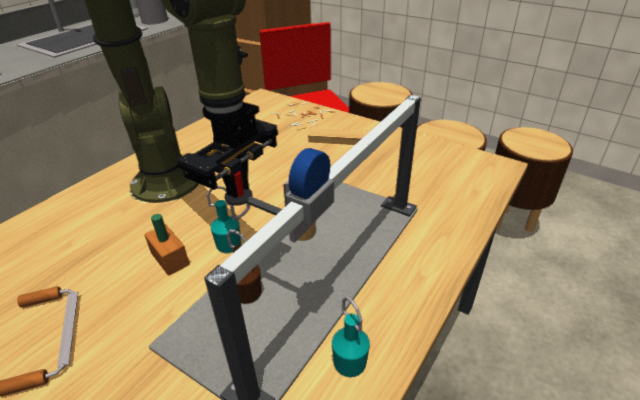

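>>> move_arm --pt "0 0 10 0 0 0" --pt "-0.5 0 25 0 0 0" --pt "-0.5 0 42 0 0 0" --pt "-1 0 58 0 0 0" --pt "-1 0 72 0 0 0" --pt "-1 0 81 0 0 0" --pt "-1 0 84 0 0 0" --pt "-1 0 84 0 0 0" --pt "-1 0 84 0 0 0"

```text
time_s: 6.73
tool_pos: [0.5416, -0.2583, 0.2955]
tool_rot: [-89.9, -0.0, -178.2]
force: [0.6, -0.8, -0.3]
grip_width: 0.0231
```

Run:
```python
from h import *
rows([(.5405,-.26,.295,-178.1)])
for c in('side','top','wrist'):
    ci=camera_info(c);p,d=read_camera(c);save(p,c+'4');X=cloud(c,d,ci)
    m=(d>0)&(X[...,2]>.17)&(X[...,2]<.207)&(abs(X[...,0]-.54)<.045)&(abs(X[...,1]+.2)<.03)
    q=X[m];print(c,m.sum(),q.mean(0) if len(q) else '',np.polyfit(q[:,0],q[:,1],1) if len(q)>5 else '')
```

```text
now 6.7333 [ 0.5416 -0.2583  0.2955] [ -89.9499   -0.0426 -178.161 ] [ 0.5664 -0.793  -0.294 ] 0.023103441383450322 q7 [ 39.8767  12.1272 -20.0784  84.5241   4.2207  84.1025 -68.3852]
(0.5405, -0.26, 0.295, -178.1) [1.2 0.5 1.7] [-0.1 -0.1  0. ]
side 31 [ 0.5363 -0.206   0.1836] [ 0.0365 -0.2255]
top 0  
wrist 589 [ 0.5472 -0.2054  0.1949] [ 0.0353 -0.2247]
```

View pics/side4.png

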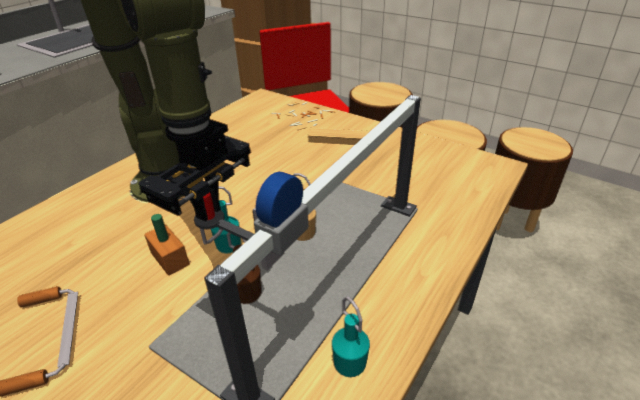

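View pics/wrist4.png

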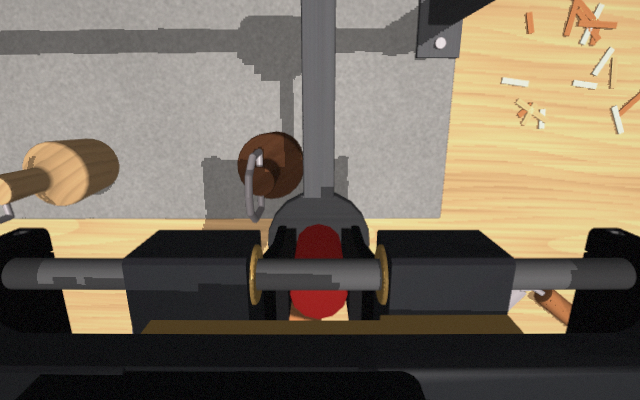

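>>> move_arm --pt "0 3 0 0 0 0" --pt "0 7 0 0 0 0" --pt "0 12 0 0 0 0" --pt "0 17 0 0 0 0" --pt "0 22 0 0 0 0" --pt "0 27 0 0 0 0" --pt "0 32 0 0 0 0" --pt "0 37 0 0 0 0" --pt "0 42 0 0 0 0" --pt "0 47 0 0 0 0" --pt "0 51 0 0 0 0" --pt "0 54 0 0 0 0" --pt "0 56 0 0 0 0" --pt "0 56 0 0 0 0" --pt "0 56 0 0 0 0"

```text
time_s: 8.13
tool_pos: [0.5417, -0.2574, 0.2424]
tool_rot: [-89.9, 0.0, -178.1]
force: [-3.7, 0.7, 10.8]
grip_width: 0.0231
```

Run:
```python
from h import *
rows([(.54,-.205,.2385,-178.1)])
for c in('side','wrist'):
    ci=camera_info(c);p,d=read_camera(c);X=cloud(c,d,ci);p2=p.astype(int)
    if c=='side': save(cv2.resize(p[130:330,120:360],(720,600)),'side5')
    else: save(p,'wrist5')
    m=(d>0)&(X[...,2]>.17)&(X[...,2]<.207)&(abs(X[...,0]-.54)<.045)&(abs(X[...,1]+.2)<.03)
    q=X[m];print(c,m.sum(),q.mean(0) if len(q) else '')
    r=(d>0)&(p2[...,0]>90)&(p2[...,1]<60)&(p2[...,2]<60)&(X[...,2]>.2)&(abs(X[...,0]-.54)<.05)&(abs(X[...,1]+.26)<.04)
    q=X[r];print('red',len(q),np.percentile(q,[2,98],axis=0) if len(q) else '')
```

```text
now 8.1333 [ 0.5417 -0.2574  0.2424] [ -89.8963    0.0263 -178.0982] [-3.6905  0.7476 10.7972] 0.023075873657346105 q7 [ 39.8974  13.0922 -20.0836  89.4316   4.6453  78.2212 -68.7479]
(0.54, -0.205, 0.2385, -178.1) [ -0.1   3.8 -52.5] [-0.1  0.  -0. ]
side 77 [ 0.548  -0.2048  0.1958]
red 10 [[ 0.5497 -0.263   0.2533]
 [ 0.5531 -0.2552  0.2779]]
wrist 665 [ 0.5559 -0.205   0.1955]
red 1277 [[ 0.5297 -0.2675  0.2743]
 [ 0.5669 -0.2474  0.3175]]
```

View pics/side5.png

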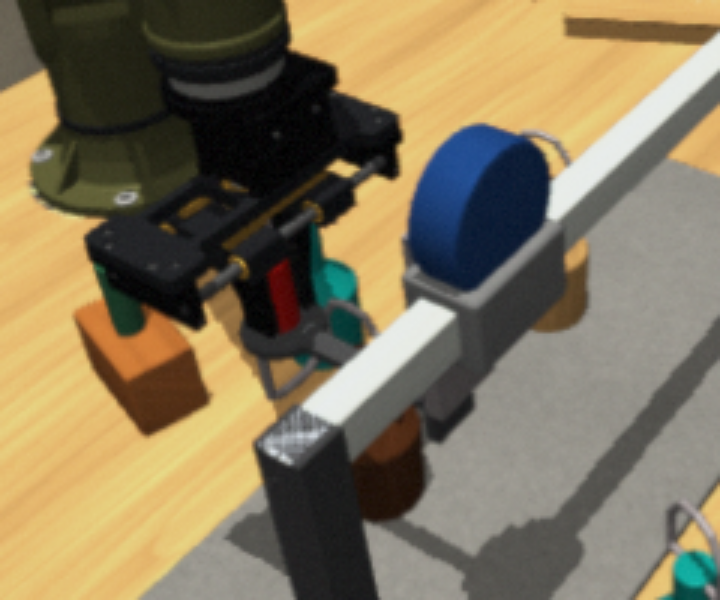

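View pics/wrist5.png

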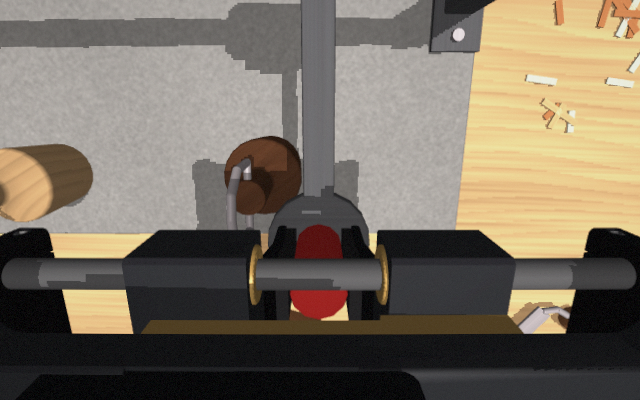

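>>> move_arm --pt "0 3 0 0 0 0" --pt "0 3 -4 0 0 0" --pt "0 3 -9 0 0 0" --pt "0 3 -14 0 0 0" --pt "0 3 -19 0 0 0" --pt "0 3 -24 0 0 0" --pt "0 3 -29 0 0 0"

```text
time_s: 8.82
tool_pos: [0.5407, -0.2293, 0.2396]
tool_rot: [-89.8, 0.1, -178.2]
force: [-4.1, -2.1, 10.8]
grip_width: 0.0236
```

>>> move_arm --pt "0 0 -5 0 0 0" --pt "0 0 -10 0 0 0" --pt "0 0 -15 0 0 0" --pt "0 0 -20 0 0 0" --pt "0 0 -23 0 0 0" --pt "0 0 -23 0 0 0" --pt "0 0 -23 0 0 0"

```text
time_s: 9.4
tool_pos: [0.5399, -0.2049, 0.2394]
tool_rot: [-89.9, 0.0, -178.1]
force: [-4.3, 1.0, 10.9]
grip_width: 0.023
```

Run:
```python
from h import *
rows([(.54,-.205,.2385,-178.1)])
for c in('side','wrist'):
    ci=camera_info(c);p,d=read_camera(c);X=cloud(c,d,ci)
    if c=='side': save(cv2.resize(p[180:310,170:320],(690,600),interpolation=2),'side6')
    else: save(p,'wrist6')
    m=(d>0)&(X[...,2]>.18)&(X[...,2]<.207)&(abs(X[...,0]-.54)<.045)&(abs(X[...,1]+.2)<.015)
    q=X[m];print(c,m.sum(),q.mean(0) if len(q) else '',q.min(0),q.max(0))
```

```text
now 9.4 [ 0.5399 -0.2049  0.2394] [ -89.9222    0.0125 -178.0628] [-4.3197  0.9827 10.9277] 0.023026713991491143 q7 [ 37.4022  10.599  -21.9101  92.7289   4.1046  77.4176 -73.1246]
(0.54, -0.205, 0.2385, -178.1) [-0.1  0.9  0.1] [-0.1  0.  -0. ]
side 36 [ 0.561  -0.2043  0.1947] [ 0.5216 -0.2069  0.1833] [ 0.5695 -0.2005  0.2036]Traceback (most recent call last):
  File "<stdin>", line 8, in <module>
    return umr_minimum(a, axis, None, out, keepdims, initial, where)
ValueError: zero-size array to reduction operation minimum which has no identity
```

View pics/side6.png

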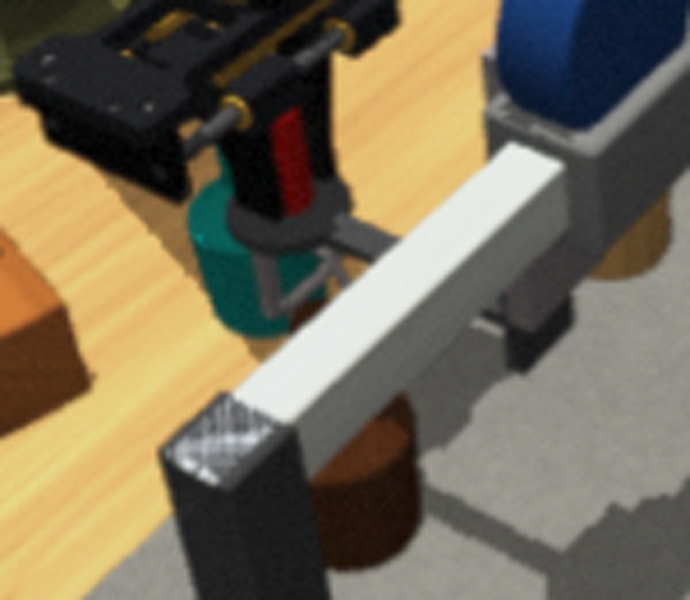

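View pics/wrist6.png

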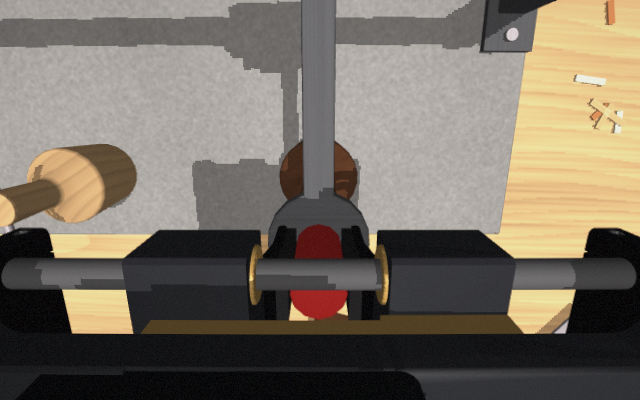

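>>> move_arm --pt "0 -3 0 0 0 0" --pt "0 -7 0 0 0 0" --pt "0 -11 0 0 0 0" --pt "0 -15 0 0 0 0" --pt "0 -18 0 0 0 0" --pt "0 -20 0 0 0 0" --pt "0 -22 0 0 0 0" --pt "0 -24 0 0 0 0" --pt "0 -25 0 0 0 0" --pt "0 -26 0 0 0 0" --pt "0 -27 0 0 0 0" --pt "0 -28 0 0 0 0" --pt "0 -29 0 0 0 0" --pt "0 -30 0 0 0 0" --pt "0 -31 0 0 0 0" --pt "0 -32 0 0 0 0" --pt "0 -33 0 0 0 0" --pt "0 -34 0 0 0 0" --pt "0 -35 0 0 0 0" --pt "0 -36 0 0 0 0"

```text
time_s: 11.17
tool_pos: [0.5398, -0.2049, 0.2741]
tool_rot: [-90.0, -0.0, -178.1]
force: [-1.7, 0.1, 5.2]
grip_width: 0.0231
```

Run:
```python
from h import *
rows([(.54,-.205,.2955,-178.1)])
for c in('side','wrist'):
    ci=camera_info(c);p,d=read_camera(c)
    if c=='side': save(cv2.resize(p[180:310,170:320],(690,600),interpolation=2),'side7')
    else: save(p,'wrist7')
```

```text
now 11.1667 [ 0.5398 -0.2049  0.2741] [ -89.96     -0.0192 -178.0698] [-1.6798  0.0975  5.1659] 0.023069741238245386 q7 [ 37.4374   9.7863 -21.9101  89.6748   3.7238  81.2578 -72.8205]
(0.54, -0.205, 0.2955, -178.1) [ -0.2 -21.4   0.1] [-0.  0.  0.]
```

View pics/side7.png

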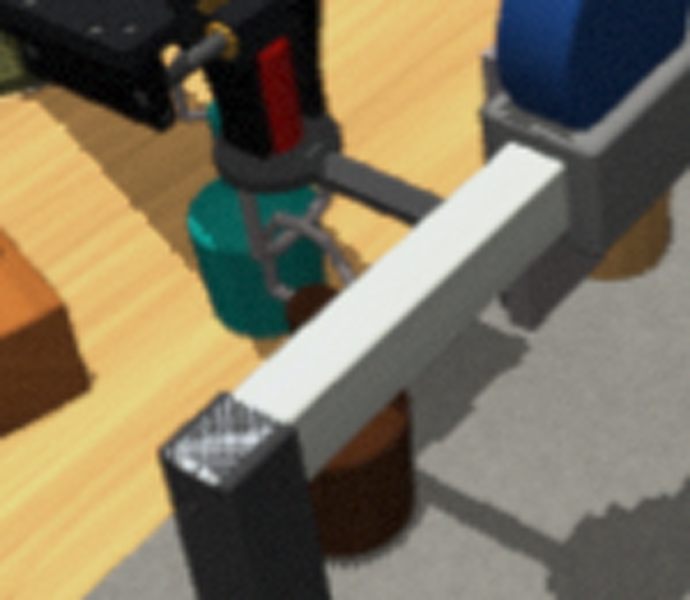

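View pics/wrist7.png

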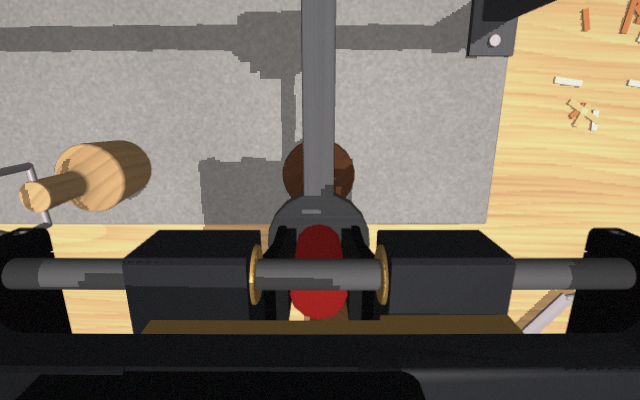

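Side picture: the hook's J (about 270,250) passes through the dark mallet's loop, and the upward force has halved, so the mallet's weight is on the hook. I'll keep raising it.

>>> move_arm --pt "0 -1 0 0 0 0" --pt "0 -2 0 0 0 0" --pt "0 -4 0 0 0 0" --pt "0 -6 0 0 0 0" --pt "0 -8 0 0 0 0" --pt "0 -10 0 0 0 0" --pt "0 -12 0 0 0 0" --pt "0 -14 0 0 0 0" --pt "0 -16 0 0 0 0" --pt "0 -17 0 0 0 0" --pt "0 -18 0 0 0 0" --pt "0 -19 0 0 0 0" --pt "0 -20 0 0 0 0" --pt "0 -21 0 0 0 0" --pt "0 -21.5 0 0 0 0" --pt "0 -21.5 0 0 0 0" --pt "0 -21.5 0 0 0 0" --pt "0 -21.5 0 0 0 0"

```text
time_s: 12.77
tool_pos: [0.5398, -0.2057, 0.2941]
tool_rot: [-90.0, -0.1, -178.1]
force: [-6.1, 1.5, 5.1]
grip_width: 0.0229
```

>>> move_arm --pt "0 -0.5 0 0 0 0" --pt "0 -1 0 0 0 0" --pt "0 -1.5 0 0 0 0" --pt "0 -2 0 0 0 0" --pt "0 -2 0 0 0 0" --pt "0 -2 0 0 0 0" --pt "0 -2 0 0 0 0" --pt "0 -2 0 0 0 0" --pt "0 -2 0 0 0 0" --pt "0 -2 0 0 0 0" --pt "0 -2 0 0 0 0" --pt "0 -2 0 0 0 0"

```text
time_s: 13.77
tool_pos: [0.5399, -0.2057, 0.2955]
tool_rot: [-90.0, -0.1, -178.1]
force: [-5.2, 0.5, 2.0]
grip_width: 0.0229
```

Run:
```python
from h import *
rows([(.54,-.205,.2955,-178.1)])
p,d=read_camera('side');save(cv2.resize(p[180:310,170:320],(690,600),interpolation=2),'side8')
```

```text
now 13.7667 [ 0.5399 -0.2057  0.2955] [ -90.0156   -0.0782 -178.1261] [-5.2163  0.5122  1.9517] 0.022910829493003434 q7 [ 37.4439   9.5077 -21.8645  87.5608   3.5572  83.6957 -72.6702]
(0.54, -0.205, 0.2955, -178.1) [-0.2 -0.  -0.7] [ 0.  -0.   0.1]
```

View pics/side8.png

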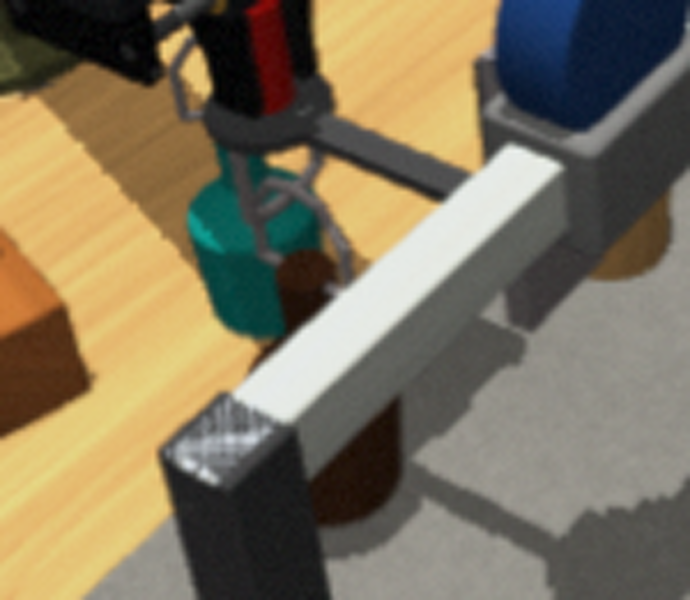

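>>> move_arm --pt "0.4 -0.3 0 0 0 0" --pt "0.8 -0.6 0 0 0 0" --pt "1.2 -0.8 0 0 0 0" --pt "1.2 -0.8 0 0 0 0" --pt "1.2 -0.8 0 0 0 0" --pt "1.2 -0.8 0 0 0 0" --pt "1.2 -0.8 0 0 0 0" --pt "1.2 -0.8 0 0 0 0"

```text
time_s: 14.48
tool_pos: [0.5398, -0.2057, 0.2956]
tool_rot: [-90.0, 0.0, -178.1]
force: [5.3, -2.1, -13.1]
grip_width: 0.0231
```

>>> move_arm --pt "0 0 0 0 0 0" --pt "0 0 0 0 0 0" --pt "0 0 0 0 0 0" --pt "0 0 0 0 0 0" --pt "0 0 0 0 0 0" --pt "0 0 0 0 0 0" --pt "0 0 0 0 0 0" --pt "0 0 0 0 0 0" --pt "0 0 0 0 0 0" --pt "0 0 0 0 0 0" --pt "0 0 0 0 0 0" --pt "0 0 0 0 0 0" --claw 70

```text
time_s: 15.48
tool_pos: [0.5391, -0.2057, 0.2968]
tool_rot: [-90.0, -0.0, -178.1]
force: [0.2, 0.3, 0.1]
grip_width: 0.0698
```

Released with no residual force. I'll go straight up.

>>> move_arm --pt "0 -5 0 0 0 0" --pt "0 -15 0 0 0 0" --pt "0 -30 0 0 0 0" --pt "0 -50 0 0 0 0" --pt "0 -75 0 0 0 0" --pt "0 -100 0 0 0 0" --pt "0 -120 0 0 0 0" --pt "20 -130 0 0 0 0" --pt "45 -130 0 0 0 0" --pt "65 -130 0 0 0 0" --pt "70 -130 0 0 0 0" --pt "70 -130 0 0 0 0" --pt "70 -130 0 0 0 0" --pt "70 -130 0 0 0 0" --pt "70 -130 0 0 0 0" --pt "70 -130 0 0 0 0" --pt "70 -130 0 0 0 0" --pt "70 -130 0 0 0 0" --pt "70 -130 0 0 0 0" --pt "70 -130 0 0 0 0"

```text
time_s: 17.15
tool_pos: [0.4692, -0.2079, 0.4267]
tool_rot: [-90.0, -0.0, -178.1]
force: [-0.5, -0.6, -0.3]
grip_width: 0.0703
```

```bash
cat > c.py <<'E'
from h import *
import sys
rows([])
ps=[]
for c in('side','wrist'):
    ci=camera_info(c);p,d=read_camera(c);X=cloud(c,d,ci);q=p.astype(int);ps.append(p)
    b=(d>0)&(X[...,2]>.02)&(X[...,2]<.16)&(np.hypot(X[...,0]-.54,X[...,1]+.205)<.06)
    Y=X[b];print(c,'dark',len(Y),Y.mean(0) if len(Y) else '', np.percentile(Y[:,2],[1,99]) if len(Y) else '')
    b=(d>0)&(X[...,2]>.215)&(X[...,2]<.24)&(np.hypot(X[...,0]-.54,X[...,1]+.205)<.05)
    Y=X[b];print('  looptop/disc',len(Y),Y.mean(0) if len(Y) else '')
    r=(d>0)&(q[...,0]>90)&(q[...,1]<60)&(q[...,2]<60)&(X[...,2]>.25)&(np.hypot(X[...,0]-.54,X[...,1]+.205)<.05)
    Y=X[r];print('  red',len(Y),Y.mean(0) if len(Y) else '',np.percentile(Y[:,2],99) if len(Y) else '')
save(cv2.resize(ps[0],(800,500)),sys.argv[1]+'s');save(ps[1],sys.argv[1]+'w')
E
python3 c.py f1
```

```text
now 17.15 [ 0.4692 -0.2079  0.4267] [ -90.0047   -0.0108 -178.1046] [-0.4578 -0.6177 -0.3321] 0.07028064420135353 q7 [ 40.6795   1.193  -20.0744  81.3404   0.4129  97.5506 -67.4413]
side dark 385 [ 0.5632 -0.2148  0.0788] [0.0431 0.1568]
  looptop/disc 154 [ 0.5444 -0.206   0.2283]
  red 232 [ 0.5438 -0.2116  0.3123] 0.3304522085291067
wrist dark 0  
  looptop/disc 0 
  red 613 [ 0.537  -0.2048  0.3282] 0.3301784445386048
```

View pics/f1s.png

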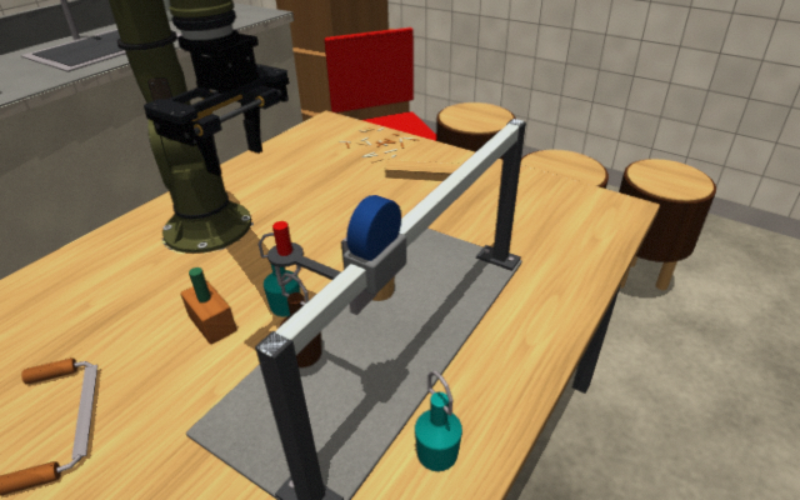

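View pics/f1w.png

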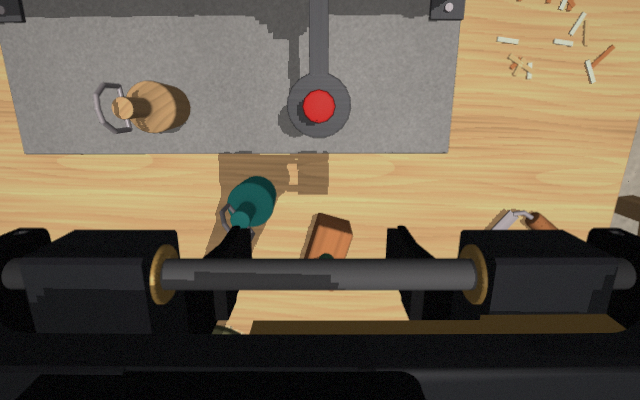

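Grip top is back at 0.330, so the hook is fully up, and the dark mallet hangs (picture about 305,345). I'll wait and check that it isn't swinging.

>>> move_arm --pt "0 0 0 0 0 0" --pt "0 0 0 0 0 0" --pt "0 0 0 0 0 0" --pt "0 0 0 0 0 0" --pt "0 0 0 0 0 0" --pt "0 0 0 0 0 0" --pt "0 0 0 0 0 0" --pt "0 0 0 0 0 0" --pt "0 0 0 0 0 0" --pt "0 0 0 0 0 0" --pt "0 0 0 0 0 0" --pt "0 0 0 0 0 0" --pt "0 0 0 0 0 0" --pt "0 0 0 0 0 0" --pt "0 0 0 0 0 0" --pt "0 0 0 0 0 0" --pt "0 0 0 0 0 0" --pt "0 0 0 0 0 0" --pt "0 0 0 0 0 0" --pt "0 0 0 0 0 0"

```text
time_s: 18.92
tool_pos: [0.4691, -0.2079, 0.4269]
tool_rot: [-90.0, -0.0, -178.1]
force: [1.4, 1.0, 0.6]
grip_width: 0.0699
```

```bash
cat > m.py <<'E'
from h import *
prev=None
for i in range(12):
    p,d=read_camera('side');X=cloud('side',d)
    b=(d>0)&(X[...,2]>.02)&(X[...,2]<.2)&(np.hypot(X[...,0]-.54,X[...,1]+.205)<.06)
    Y=X[b]; v,u=np.nonzero(b)
    g=p[230:310,225:290].astype(float)
    print(i,Y.mean(0),Y[:,2].min(),u.mean(),v.mean(), 0 if prev is None else abs(g-prev).mean())
    prev=g
print(env.get_obs()['time_s'])
E
python3 m.py; python3 c.py f2
```

```text
0 [ 0.5562 -0.2123  0.1167] 0.040652759946591385 242.45950413223142 265.08760330578514 0
1 [ 0.5563 -0.2123  0.1164] 0.041504088813790654 242.52883031301482 265.2207578253707 1.6022435897435898
2 [ 0.5563 -0.2123  0.1168] 0.042491552923089586 242.48275862068965 265.0377668308703 1.6205128205128205
3 [ 0.5563 -0.2124  0.1169] 0.041309713658635776 242.46875 265.0707236842105 1.6028205128205129
4 [ 0.5562 -0.2123  0.117 ] 0.04155468192005183 242.45304777594728 264.96705107084017 1.5731410256410256
5 [ 0.5563 -0.2124  0.1168] 0.04172919896152024 242.48196721311476 265.0786885245902 1.6232051282051283
6 [ 0.5562 -0.2123  0.1167] 0.041216094830877986 242.46808510638297 265.08674304418986 1.6253205128205128
7 [ 0.5564 -0.2124  0.1169] 0.04079654398736969 242.47868852459015 265.08032786885246 1.626923076923077
8 [ 0.5564 -0.2124  0.1167] 0.040256934245925975 242.50903119868636 265.1215106732348 1.598525641025641
9 [ 0.5563 -0.2123  0.1165] 0.04114800239007842 242.5 265.16776315789474 1.6283974358974358
10 [ 0.5561 -0.2123  0.1168] 0.04114930729778434 242.42528735632183 265.04269293924466 1.5912179487179487
11 [ 0.5563 -0.2123  0.1167] 0.04134970236297966 242.4975450081833 265.10147299509003 1.6007692307692307
19.5167
now 19.5167 [ 0.4692 -0.2079  0.4268] [ -89.9946   -0.0014 -178.1115] [ 0.8424 -0.2066  0.1108] 0.06968793673671368 q7 [ 40.6852   1.1782 -20.0724  81.3439   0.4135  97.5485 -67.4405]
side dark 384 [ 0.5634 -0.2148  0.0787] [0.0436 0.156 ]
  looptop/disc 158 [ 0.5448 -0.2063  0.2285]
  red 230 [ 0.5435 -0.2113  0.3124] 0.3303294527599853
wrist dark 0  
  looptop/disc 0 
  red 605 [ 0.5371 -0.2047  0.3282] 0.33019935165540504
```

The mallet is still, with its underside at z of about 0.041 (board at 0.012). Handing in.

```bash
python3 -c "
from h import *
print(job.sign_off())"
```

```text
the job is handed in; nothing more can be done
None
```

The dark brown mallet hangs still from the hook, clear of the board. I handed the job in at about 19.6 s of the 43 s allowed.

I took the red grip, slid the hook at full height over both mallets to the far side of the dark one, and pulled it down about 56 mm. I then hooked it into the loop moving in +y and raised it slowly. I opened the gripper only once the hook was back at its upper stop, and backed the arm away.

Last checks:
- **Hook:** the grip top is at 0.330 m, the same as at the start, so the hook is fully up.
- **Dark mallet:** its underside is at about 41 mm over the 12 mm board, so it clears by about 29 mm. Over 12 side-camera frames covering 0.6 s its mean position changed by no more than about 0.5 mm.
- **Pale mallet:** the wrist picture shows it still standing upright. I did not re-measure its position afterwards.
- **Robot:** the gripper is open and touching nothing; the force reads about zero, within sensor noise.

Just before letting go, the arm briefly pushed the hook against its upper stop with about 13 N, well within limits. No check failed or disagreed.

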